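# Clip the wide label holder behind the riser's lip and hold it home

### The arm

A 7-joint arm with a two-finger parallel gripper is mounted at the origin on a cart in front of the work surface, level with it; the furniture and walls round the work are solid. World frame = base frame: x ahead of the robot, y to its left, z up, the work surface at z = 0. Lengths are in m, angles in rad, forces in N, time in s.
With the tool pointing down it reaches from about 0.4 to 0.875 m from the base axis. Payload 19.3 kg.
Tool frame: the origin (TCP) lies at the very end of the fingers, on their centre line; the grasp point (between the pads) lies 19 mm behind it; z points along the fingers, y is the line along which they close (so a half turn about z gives the same grasp; the last joint's range is limited). The gripper opens to 85 mm and grips with 20 to 120 N. Pads are 22 mm wide; open, the fingers measure 114 mm over their backs; the gripper's body (76 mm by 85 mm) begins 54 mm behind the grasp point. The pads swing forward as they close: fully open they stand 13 mm farther back than shut.
Start: joints at [-1.251, 0.521, -0.036, 1.599, 0.021, 1.021, -0.113], TCP at [0.238, 0.578, 0.2] pointing down, gripper open.
Joint ranges: [-2.91, 2.91], [-0.3, 2.13], [-1.5, 1.42], [0.17, 2.43], [-1.26, 4.41], [0.16, 1.93], [-2.52, 2.52]. Speed limits (rad/s): [1.89, 1.89, 2.39, 2.39, 3.01, 3.01, 3.01].

### API

Orientations are given as [roll, pitch, yaw] about the fixed x, y, z axes, in that order (R = Rz(yaw) Ry(pitch) Rx(roll)).
In Python, from workcell import bot gives the robot as it stands. The module is installed in compiled form; this text tells all that it offers.
- The arm moves only by the tool apply_moves, never from a script. Its arguments are lists of equal length, an entry for each row: "claw": the finger opening in m, from 0 to 0.0854; "xyz": the shift along the tool's x, y, z in m, a list of three; "twist": the turn, a rotation vector about the tool's x, y, z in rad, a list of three. A call has 1 to 20 rows; each row shifts and turns the commanded pose from where the row before left it, along the tool's axes as they then stand; what a row does not reach is not made up. A row lasts 1/10 s, in which the tool goes at most 50 mm and 8.59 degrees, less where a joint would pass 70% of its speed; a pose out of reach is approached as far as the arm can. A call with a gripper value outside its range is refused whole. The fingers move at their own pace and stop on an object; "force" is the grip in N (left out, the last holds). Time passes only in rows, so rows that do not move let the fingers close. It gives the time, the measured TCP pose, the force, the opening and the grip force at its end, in the units of the state.
- bot.observe(): the state, without advancing time (a new reading comes with each control period).
- bot.grab_frame(name): name is "scene" or "side" or "wrist"; returns a dict with "img" (384x512x3 uint8, red, green, blue), "vfov" (degrees; the focal length in pixels is half the picture's height over the tangent of half this angle, whatever the lens; pixels are square), "cx", "cy" (the principal point, pixels), "view" (4x4, takes a point from world to camera coordinates). Camera axes: x right, y up, looking along -z (the intrinsics and any distortion apply to the point x, -y, -z); pixel columns grow to the right and rows downward; lengths in m; the calibration is good to about 2 mm. A picture is of the moment at which its call begins. There is no depth.
- bot.job_done(): hands the job in; it is judged then, once.
Trained networks look in the newest picture that a camera, given by its name, has taken for a name from the list of things; names that differ only in an ending like _2 or _b are one class to them, and where a whole thing is asked for, a point or a joint stands for the part that bears it (a point fixed in the world has none). Each returns a list of dicts, best first, with "score" (0 to 1); they miss things now and then, are a little off and sometimes report something else, mostly with a low value. They report only what shows in the picture. A call takes as long as a camera call. They do not tell look-alikes from the thing itself.
- bot.find_in(camera, query): "position" ([x, y, z] in m, in world coordinates, good to about 4 mm: the middle of the surface that is visible of it).
The state is a dict: "clock": time; "qpos": joint angles; "qd": joint speeds; "joint_efforts": joint torques, N m; "position": TCP position; "tool_rot": TCP orientation; "force": force on the tool from outside, world axes, zero at the start; "moment": the same for the moment, N m; "grip_width": finger opening in m; "finger_force": force on a finger pad.
Only numpy, scipy, OpenCV 4.12 (cv2) and the standard library are available. Lean on these libraries where they do the work, as an engineer would, in place of code of your own. Each camera call takes 0.05 s, during which the arm holds its last target. There are 200 camera calls.

### The job

Blow the riser's label bay clear: press the duster can's nozzle cap right down and let it spring back. Then take the wider label holder from the storage stand, push it down into the bay behind the riser's front lip until its shoulder seats on the lip, and finish still holding it pressed home against the spring. Leave the narrow holder and the two vials where they are.

Things in the scene. Friction and masses are not known exactly. Their poses are not given: they have to be found in the camera images.
- riser: Low grey bench riser, fixed, 103 (x) x 220 (y) x 40 mm high. Origin on the worktop under it; x to its back, y along its front edge, z up. An aluminium lip, 4 mm thick and as high as the board, runs along its front (-x); the rail behind the lip is closed but for the bay in the middle. A vial (27 wide, 60 high) stands near each end of the board.
- bay (a point): Middle of the mouth of the label bay, 40 mm above the worktop, level with the tops of lip and board. Axes as the riser: the slot is 9 mm wide in x (lip on the -x side, board on the +x side), 66 mm long in y and 34 mm deep; a spring strip lies across it 19 mm below the mouth.
- spring_strip (a joint): Spring strip in the bay, in m: 0 = up, grows as a holder pushes it down (up to 0.009). About 4 N to start moving, 9 N at 0.007, where a fully seated holder puts it. It lifts a holder about 7 mm again if that is let go.
- wide_holder_face (a point): Centre of the 50 (y) x 10 (x) x 40 mm face plate of the wide white holder (45 g, upright, z up, front and back alike). Below it a shoulder 60 x 15 x 5 mm, underside 24 mm under this point; then a foot 60 wide, 5 thick (3 at its end), ending 50 mm under this point. In either slot of the stand, shoulder on its 34 mm high top. Home: shoulder on lip and board, this point 24 mm over the bay's mouth.
- narrow_holder_face (a point): The same point of the narrow holder, which stands in the other slot, 80 mm away: same shape and heights, but face only 30 mm and foot 40 mm wide. To be left in the stand.
- cap_top (a point): Top middle of the white nozzle cap (22 mm across) of the small duster can, a fixed upright aluminium can of 45 mm diameter beside the riser's right end; the cap's top is 92 mm above the worktop. A thin straw points from the cap to the bay.
- nozzle_cap (a joint): Nozzle cap travel in m: 0 = up, grows as the cap is pressed straight down to its stop at 0.005. Spring: about 3 N to start, 6 N at the stop.
- vial_a: Loose bystander vial on the left end of the riser's board; origin under its middle.
- vial_b: Loose bystander vial on the right end of the riser's board; origin under its middle.
There are look-alikes about, which are no part of the job. Leave any blue or red look-alike of the part that bears wide_holder_face alone.

How it is judged:
On the way, in this order (a step that is already met when the one before it is completed fails the run):
1. the nozzle cap is pressed down while the wide holder is still away from the bay (value of joint nozzle_cap above 0.0035 m and distance between wide_holder_face and bay above 0.06 m), for 0.05 s.
2. the cap has sprung back up (value of joint nozzle_cap below 0.001 m), for 0.1 s.
3. the wide holder has been lifted out of the stand (height (world z) of wide_holder_face above 0.086 m), for 0.05 s.
At the end, for the whole second after the job is handed in: Wide holder upright and square (0.12 rad) in the bay, within 4 mm across, 6 mm along, shoulder within 2.5 mm of seated; strip pressed 4.5 mm or more; fingers bear on the holder (1 N), the holder on riser or strip (3 N); cap up; narrow holder within 15 mm, vials within 20 mm of their starts (x of wide_holder_face in the frame of bay between -0.004 and 0.004 m and y of wide_holder_face in the frame of bay between -0.006 and 0.006 m and z of wide_holder_face in the frame of bay between 0.018 and 0.0265 m and angle between wide_holder_face's own z axis and vertical below 0.12 rad and angle between the x axis of wide_holder_face and the x axis of bay, either way round below 0.12 rad and value of joint spring_strip above 0.0045 m and contact force between the fingers and wide_holder above 1 N and contact force between wide_holder and riser above 3 N and value of joint nozzle_cap below 0.001 m and distance of narrow_holder_face from where it was at the start of the episode below 0.015 m and distance of each of vial_a, vial_b from where it was at the start of the episode below 0.02 m); the arm keeps its last pose, push and grip.
It fails at once if a vial on the riser is knocked over (angle between any of vial_a, vial_b's own z axis and vertical above 0.5 rad).
It fails at once if the narrow holder is taken out of the stand (distance of narrow_holder_face from where it was at the start of the episode above 0.025 m).
It also fails if it takes over 45 s, if anything falls off the work surface, if the arm or the gripper's body presses on something with over 40 N, if the wrist force passes 120 N, or if a joint passes its speed limit or range.

## Working session

There is one attempt and no reset: what is moved stays moved. The work goes in short steps, Python scripts to look and compute and a tool call to move; the robot and the scene stay as the last step left them, time stands still between calls to the robot, and variables do not carry over. Pictures are saved under pics/ and viewed, at most 10 in all, crops included, and the job is handed in when it is done.

Besides the shell and the picture viewer there is one more tool, called as a command line: name --argument value ..., lists and objects as JSON in quotes. apply_moves: Moves the arm, as the interface text tells. Its arguments: {"type":"object","properties":{"claw":{"type":"array"},"xyz":{"type":"array"},"twist":{"type":"array"},"force":{"type":"number"}},"required":["claw","xyz","twist"]}

```bash
mkdir -p pics
cat > h.py <<'E'
import numpy as np, cv2
from workcell import bot
def save(c,n):
    f=bot.grab_frame(c); cv2.imwrite(f'pics/{n}.png',f['img'][:,:,::-1]); return f
def fl(f): return f['img'].shape[0]/2/np.tan(np.radians(f['vfov'])/2)
def proj(f,p):
    c=f['view']@np.r_[p,1]; F=fl(f); return np.array([f['cx']+F*c[0]/-c[2], f['cy']-F*c[1]/-c[2]])
def ray(f,u,v,z):
    F=fl(f); d=np.array([(u-f['cx'])/F,-(v-f['cy'])/F,-1]); R=f['view'][:3,:3]; o=-R.T@f['view'][:3,3]; d=R.T@d
    return o+d*(z-o[2])/d[2]
E
python3 - <<'E'
from h import *
for c in('scene','side'):
    f=save(c,c); print(c,f['vfov'],f['cx'],f['cy'],[k for k in f],(-f['view'][:3,:3].T@f['view'][:3,3]).round(3))
    for q in('wide_holder_face','narrow_holder_face','cap_top','riser','vial_a','bay'):
        try: r=bot.find_in(c,q)
        except Exception as e: print(q,e); continue
        for d in r[:4]: print(q,round(d['score'],2),np.round(d['position'],3),proj(f,d['position']).round())
s=bot.observe(); print(s['position'],s['tool_rot'],s['force'],s['clock'])
E
```

```text
scene 55.62946551695064 253.21909680909238 186.6567120015967 ['img', 'vfov', 'cx', 'cy', 'view'] [ 0.084 -0.283  0.574]
wide_holder_face 0.93 [0.681 0.001 0.05 ] [350. 220.]
wide_holder_face 0.83 [0.556 0.09  0.06 ] [283. 224.]
wide_holder_face 0.79 [ 0.584 -0.049  0.057] [345. 252.]
wide_holder_face 0.57 [0.401 0.111 0.052] [223. 259.]
narrow_holder_face 0.49 [0.507 0.154 0.06 ] [246. 222.]
narrow_holder_face 0.15 [0.565 0.301 0.037] [222. 191.]
cap_top 0.68 [0.654 0.152 0.082] [291. 186.]
riser 0.68 [0.565 0.303 0.038] [222. 191.]
vial_a 0.8 [0.649 0.267 0.078] [255. 170.]
vial_a 0.65 [0.538 0.393 0.072] [190. 170.]
side 49.15085351626432 260.75136400939584 192.8675190160739 ['img', 'vfov', 'cx', 'cy', 'view'] [ 0.253 -0.493  0.461]
wide_holder_face 0.92 [ 0.677 -0.015  0.049] [374. 244.]
wide_holder_face 0.84 [ 0.591 -0.045  0.042] [341. 269.]
wide_holder_face 0.83 [0.558 0.084 0.058] [287. 225.]
wide_holder_face 0.75 [0.402 0.114 0.04 ] [200. 243.]
narrow_holder_face 0.89 [0.513 0.149 0.057] [251. 214.]
riser 0.61 [0.571 0.301 0.039] [250. 184.]
vial_a 0.69 [0.543 0.393 0.072] [225. 158.]
bay 0.89 [0.574 0.302 0.042] [251. 183.]
[0.23750422 0.57812032 0.20020204] [ 3.14156451e+00 -2.94568766e-05  2.75177459e+00] [ 0.09213945  0.08701112 -0.58185124] 0.7
```

View pics/scene.png

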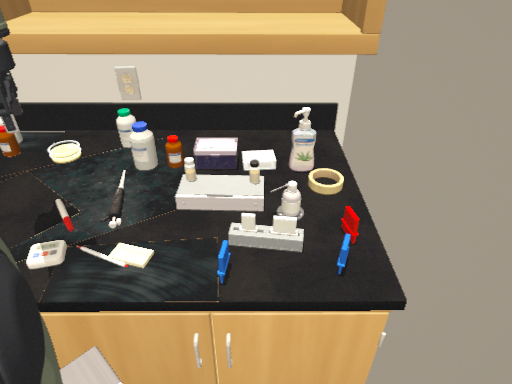

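View pics/side.png

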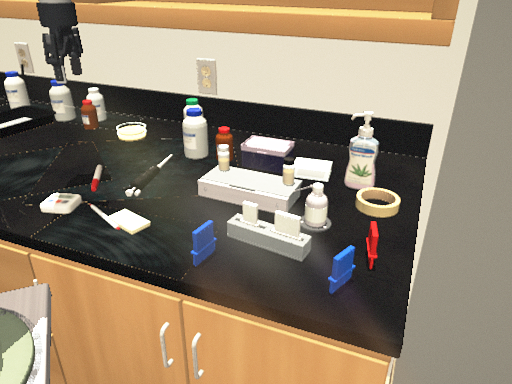

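Scene: the stand holds the narrow holder (247,222) and the wide one (284,224). The riser is at (222,192) with vials at (190,170) and (255,172). The can's cap is at about (291,186), and a pump bottle stands behind it at (302,150). The blue and red look-alikes are apart from these. The side view agrees.

Run:
```python
from h import *
f=bot.grab_frame('scene');g=bot.grab_frame('side')
for n,a,b,z in(('pumpbase',(302,170),(361,187),0),('riserFLtop',(178,190),(201,183),.04),('riserFRtop',(264,194),(298,194),.04),('cap top',(292,184),(318,185),.092),('tape',(326,181),(378,202),.01)):
    print(n,ray(f,*a,z).round(3),ray(g,*b,z).round(3))
def tri(a,b):
    A=[];
    from scipy.optimize import least_squares
    r=least_squares(lambda p:np.r_[proj(f,p)-a,proj(g,p)-b],[.6,.1,.05]);return r.x.round(3),r.fun.round(1)
print('pump head',tri((305,112),(364,116))); print('cap',tri((292,184),(318,185)))
im=lambda F,x0,y0,x1,y1:cv2.resize(F['img'][y0:y1,x0:x1,::-1],None,fx=4,fy=4,interpolation=cv2.INTER_CUBIC)
cv2.imwrite('pics/crop.png',im(f,165,145,355,265)); 
w=save('wrist','w0'); print(w['vfov'],w['cx'],w['cy']); s=bot.observe()
from scipy.spatial.transform import Rotation as R
Rt=R.from_euler('xyz',s['tool_rot']).as_matrix(); V=w['view']
o=-V[:3,:3].T@V[:3,3]; print('cam in tool',Rt.T@(o-s['position']),'axis in tool',Rt.T@(-V[2,:3]),'camx',Rt.T@V[0,:3]); print(Rt.round(2))
```

```text
pumpbase [0.838 0.256 0.   ] [0.85  0.259 0.   ]
riserFLtop [0.487 0.381 0.04 ] [0.47  0.345 0.04 ]
riserFRtop [0.629 0.215 0.04 ] [0.65  0.216 0.04 ]
cap top [0.651 0.147 0.092] [0.656 0.149 0.092]
tape [0.826 0.163 0.01 ] [0.829 0.166 0.01 ]
pump head (array([0.832, 0.26 , 0.183]), array([-0.1,  0.3,  0.1, -0.2]))
cap (array([0.657, 0.151, 0.09 ]), array([ 0.3, -0.7, -0.4,  0.5]))
62.23928354325758 255.9307546965666 193.69384498887797
cam in tool [ 7.87730322e-02  4.28853902e-05 -1.73201249e-01] axis in tool [-3.08468382e-01 -1.58924665e-04  9.51234583e-01] camx [5.06832690e-04 9.99999817e-01 3.31428757e-04]
[[-0.92  0.38  0.  ]
 [ 0.38  0.92 -0.  ]
 [-0.   -0.   -1.  ]]
```

View pics/crop.png

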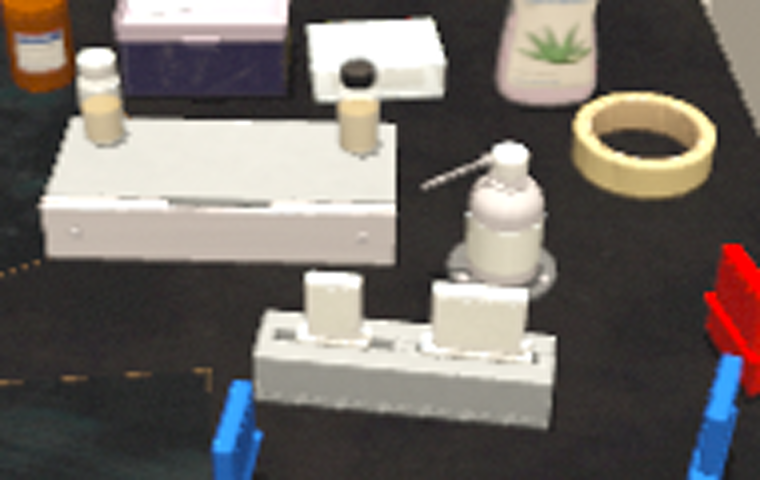

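The crop confirms the layout. The bay slot shows at crop (170–270, 203), the cap top at (511,152), and the wide holder at (480,320).

apply_moves --claw '[0,0,0,0,0,0,0,0,0,0,0,0,0,0,0,0,0,0]' --xyz '[[0,0,0],[0,0,0],[0,0,0],[0,0,0],[-0.045,0.005,0],[-0.045,0.005,0],[-0.045,0.005,0],[-0.045,0.005,0],[-0.045,0.005,0],[-0.045,0.005,0],[-0.045,0.005,0],[-0.045,0.005,0],[-0.045,0.005,0],[-0.045,0.005,0],[-0.045,0.005,0],[-0.045,0.005,0],[-0.045,0.005,0],[0,0,0]]' --twist '[[0,0,0.13],[0,0,0.13],[0,0,0.13],[0,0,0.13],[0,0,0],[0,0,0],[0,0,0],[0,0,0],[0,0,0],[0,0,0],[0,0,0],[0,0,0],[0,0,0],[0,0,0],[0,0,0],[0,0,0],[0,0,0],[0,0,0]]'

```text
clock: 2.65
position: [0.6512, 0.1497, 0.1999]
tool_rot: [-3.141, 0.003, 2.225]
force: [-0.8, -1.2, -0.3]
grip_width: 0.0004
finger_force: 0.0
```

```bash
cat >> h.py <<'E'
def st():
    s=bot.observe(); print('t',s['clock'],'pos',np.round(s['position'],4),'rot',np.round(s['tool_rot'],3),'F',np.round(s['force'],1),'grip',s['grip_width'],s['finger_force'],'q',np.round(s['qpos'],2)); return s
def totool(d,yaw): # world xy shift -> tool xy
    return np.array([d[0]*np.cos(yaw)+d[1]*np.sin(yaw), d[0]*np.sin(yaw)-d[1]*np.cos(yaw)])
E
python3 - <<'E'
from h import *
s=st(); f=save('wrist','w1')
for q in('cap_top','wide_holder_face','narrow_holder_face','bay','vial_a'):
    for d in bot.find_in('wrist',q)[:3]: print(q,round(d['score'],2),np.round(d['position'],3),proj(f,d['position']).round())
print('tcp',proj(f,s['position']))
E
```

```text
t 2.65 pos [0.6512 0.1497 0.1999] rot [-3.141e+00  3.000e-03  2.225e+00] F [-0.8 -1.2 -0.3] grip 0.0003902442662876141 0.0 q [-0.43  0.6   0.18  1.48 -0.11  1.07  0.43]
cap_top 0.89 [0.653 0.155 0.093] [261. 178.]
cap_top 0.32 [0.565 0.279 0.023] [266.   7.]
wide_holder_face 0.95 [ 0.604 -0.031  0.048] [129. 265.]
wide_holder_face 0.85 [0.559 0.093 0.065] [147. 162.]
wide_holder_face 0.68 [0.687 0.008 0.04 ] [208. 275.]
narrow_holder_face 0.74 [0.654 0.274 0.099] [353.  66.]
narrow_holder_face 0.59 [0.517 0.156 0.063] [144.  81.]
bay 0.66 [0.614 0.275 0.039] [305.  42.]
vial_a 0.65 [0.654 0.271 0.096] [349.  70.]
tcp [255.58724435 229.87844591]
```

View pics/w1.png

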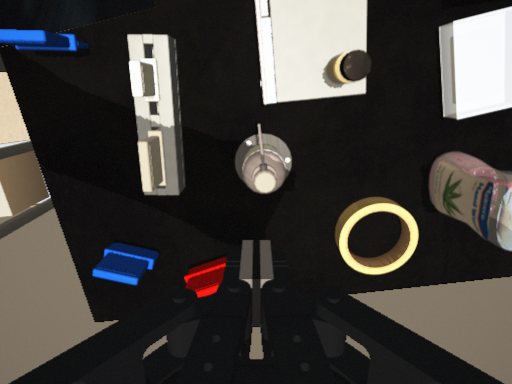

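The wrist view shows the cap top at (264,182), the riser's right end along (268,104)–(367,96) and the stand at (155,110).

Run:
```python
from h import *
f=bot.grab_frame('wrist'); s=bot.observe()
c=ray(f,264,182,.092); print('cap',c, totool(c[:2]-s['position'][:2],s['tool_rot'][2]))
for n,a,b,z in(('riser right edge',(277,102),(366,96),.04),('stand top L edge?',(128,36),(141,194),.034),('stand end',(141,194),(184,194),.034)):
    p,q=ray(f,*a,z),ray(f,*b,z); d=q-p; print(n,p.round(3),q.round(3),np.linalg.norm(d).round(3),np.degrees(np.arctan2(d[1],d[0])).round(1))
for n,u,v,z in (('wide top',148,152,.078+.0),('narrow',140,78,.078)): print(n,ray(f,u,v,z).round(3))
```

```text
cap [0.65408608 0.16122118 0.092     ] [-0.0010144   0.00764197]
riser right edge [0.622 0.224 0.04 ] [0.689 0.284 0.04 ] 0.089 41.7
stand top L edge? [0.471 0.183 0.034] [0.565 0.053 0.034] 0.161 -53.9
stand end [0.565 0.053 0.034] [0.603 0.083 0.034] 0.048 38.0
wide top [0.553 0.114 0.078]
narrow [0.513 0.166 0.078]
```

apply_moves --claw '[0,0,0,0,0,0,0]' --xyz '[[-0.01,0.0045,0.02],[0,0,0.03],[0,0,0.03],[0,0,0.02],[0,0,0],[0,0,0],[0,0,0]]' --twist '[[0,0,0],[0,0,0],[0,0,0],[0,0,0],[0,0,0],[0,0,0],[0,0,0]]'

```text
clock: 3.7
position: [0.6584, 0.1515, 0.1018]
tool_rot: [3.14, 0.001, 2.232]
force: [-0.0, 0.0, 0.3]
grip_width: -0.0
finger_force: 0.0
```

apply_moves --claw '[0,0,0,0,0]' --xyz '[[0,0,0.006],[0,0,0.004],[0,0,0.004],[0,0,0],[0,0,0]]' --twist '[[0,0,0],[0,0,0],[0,0,0],[0,0,0],[0,0,0]]'

```text
clock: 4.2
position: [0.6576, 0.151, 0.0861]
tool_rot: [-3.141, -0.0, 2.232]
force: [0.8, -1.0, -0.5]
grip_width: 0.0001
finger_force: 0.0
```

Run:
```python
from h import *
s=st(); a=bot.grab_frame('side');b=bot.grab_frame('scene'); w=bot.grab_frame('wrist'); s=st()
for c in('scene','wrist','side'): print(c,[(round(d['score'],2),np.round(d['position'],3)) for d in bot.find_in(c,'cap_top')[:2]])
def cr(F,p,r):
    u,v=proj(F,p).astype(int); print(u,v); return cv2.resize(F['img'][max(v-r,0):v+r,max(u-r,0):u+r,::-1],(390,390),interpolation=cv2.INTER_CUBIC)
p=s['position']
cv2.imwrite('pics/c2.png',np.hstack([cr(a,p,40),cr(b,p,40)]))
cv2.imwrite('pics/w2.png',w['img'][:,:,::-1])
```

```text
t 4.2 pos [0.6576 0.151  0.0861] rot [-3.141 -0.     2.232] F [ 0.8 -1.  -0.5] grip 5.062156079972529e-05 0.0 q [-0.41  0.73  0.16  1.55 -0.14  0.87  0.46]
t 4.35 pos [0.6577 0.1511 0.0864] rot [3.141 0.    2.232] F [ 0.6  0.5 -0.5] grip 0.00014398412430161118 0.0 q [-0.41  0.73  0.16  1.55 -0.14  0.87  0.46]
scene [(0.41, array([0.652, 0.155, 0.081]))]
wrist [(0.67, array([0.652, 0.158, 0.089]))]
side [(0.43, array([0.65 , 0.151, 0.088]))]
317 186
292 184
```

View pics/c2.png

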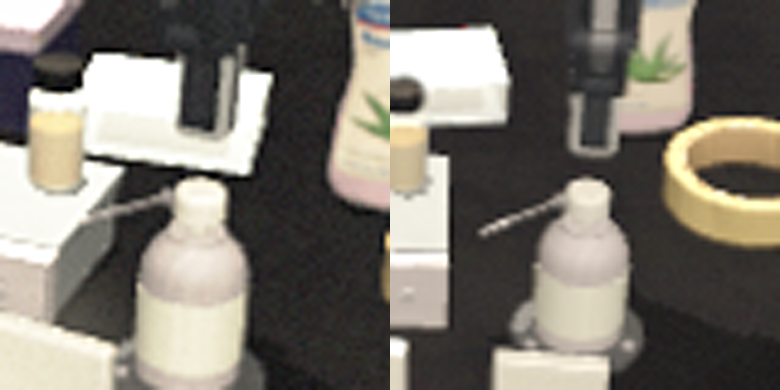

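View pics/w2.png

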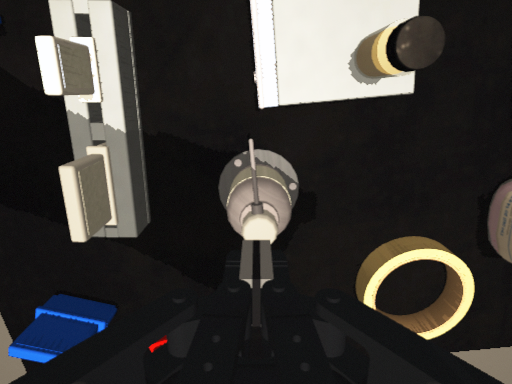

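The side and scene crops show the fingertips at about (205,135) and (590,150), clear above the cap at (200,185) and (585,185). The cap isn't touched yet, so I'll triangulate the fingertip.

```bash
cat >> h.py <<'E'
from scipy.optimize import least_squares
def tri(*obs):
    r=least_squares(lambda p:np.concatenate([proj(f,p)-u for f,u in obs]),[.6,.1,.05]);return r.x.round(4),r.fun.round(1)
E
python3 - <<'E'
from h import *
a=bot.grab_frame('side');b=bot.grab_frame('scene');w=bot.grab_frame('wrist'); s=st()
print('tip',tri((a,(319,173.7)),(b,(293,175.2))))
print('tip+w',tri((a,(319,173.7)),(b,(293,175.2)),(w,(257,240))))
print('cap',tri((a,(318,184.5)),(b,(292.3,183))))
print('cap+w',tri((a,(318,184.5)),(b,(292.3,183)),(w,(261,226))))
print('tcp in w',proj(w,s['position']))
import cv2
E
```

```text
t 4.65 pos [0.6577 0.151  0.0862] rot [3.142 0.    2.232] F [-1.1 -0.5  0.2] grip -0.00013193935243655756 0.0 q [-0.41  0.73  0.16  1.55 -0.14  0.86  0.46]
tip (array([0.6563, 0.1495, 0.1152]), array([-0.3,  0.5,  0.3, -0.7]))
tip+w (array([0.6555, 0.1554, 0.1105]), array([-2.4,  1.5, -2. ,  0.2,  0.4,  1. ]))
cap (array([0.6573, 0.1508, 0.0913]), array([-0.2,  0.3,  0.1, -0.3]))
cap+w (array([0.6585, 0.1554, 0.0879]), array([-0.9,  0.8, -1.1, -0.1,  0.2,  0.5]))
tcp in w [255.5702416  229.91578757]
```

apply_moves --claw '[0,0,0,0,0]' --xyz '[[0,0,0.006],[0,0,0.005],[0,0,0.004],[0,0,0],[0,0,0]]' --twist '[[0,0,0],[0,0,0],[0,0,0],[0,0,0],[0,0,0]]'

```text
clock: 5.15
position: [0.6576, 0.151, 0.071]
tool_rot: [-3.141, -0.0, 2.232]
force: [-0.2, -0.4, 0.1]
grip_width: -0.0003
finger_force: 0.0
```

Run:
```python
from h import *
s=st(); a=bot.grab_frame('side');b=bot.grab_frame('scene')
def cr(F,p,r):
    u,v=proj(F,p).astype(int); print(u,v); return cv2.resize(F['img'][max(v-r,0):v+r,max(u-r,0):u+r,::-1],(390,390),interpolation=cv2.INTER_CUBIC)
p=np.array([.657,.151,.092])
cv2.imwrite('pics/c3.png',np.hstack([cr(a,p,30),cr(b,p,30)]))
```

```text
t 5.15 pos [0.6576 0.151  0.071 ] rot [-3.141 -0.     2.232] F [-0.2 -0.4  0.1] grip -0.000258438289426656 0.0 q [-0.41  0.75  0.15  1.56 -0.14  0.84  0.46]
317 184
292 182
```

View pics/c3.png

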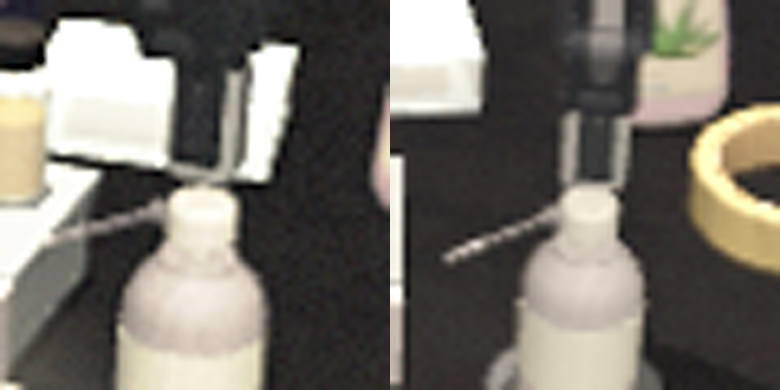

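The fingertips are now just above the cap (side (205,180), cap top (203,193)), and the real tip sits about 25 mm above the reported TCP. I'll go down in small steps on force.

apply_moves --claw '[0,0,0,0]' --xyz '[[0,0,0.004],[0,0,0.003],[0,0,0],[0,0,0]]' --twist '[[0,0,0],[0,0,0],[0,0,0],[0,0,0]]'

```text
clock: 5.65
position: [0.6576, 0.151, 0.0641]
tool_rot: [-3.141, -0.0, 2.232]
force: [-0.6, 0.3, -0.2]
grip_width: 0.0003
finger_force: 0.0
```

apply_moves --claw '[0,0,0]' --xyz '[[0,0,0.003],[0,0,0],[0,0,0]]' --twist '[[0,0,0],[0,0,0],[0,0,0]]'

```text
clock: 5.95
position: [0.6576, 0.151, 0.0612]
tool_rot: [-3.142, -0.0, 2.232]
force: [-0.1, 0.2, 0.1]
grip_width: 0.0001
finger_force: 0.0
```

apply_moves --claw '[0,0,0]' --xyz '[[0,0,0.003],[0,0,0],[0,0,0]]' --twist '[[0,0,0],[0,0,0],[0,0,0]]'

```text
clock: 6.25
position: [0.6577, 0.1511, 0.0583]
tool_rot: [3.141, 0.0, 2.232]
force: [-0.7, -0.1, 3.8]
grip_width: -0.0
finger_force: 2.2
```

Run:
```python
from h import *
s=st(); a=bot.grab_frame('side');b=bot.grab_frame('scene');w=bot.grab_frame('wrist')
def cr(F,p,r):
    u,v=proj(F,p).astype(int); print(u,v); return cv2.resize(F['img'][max(v-r,0):v+r,max(u-r,0):u+r,::-1],(390,390),interpolation=cv2.INTER_CUBIC)
p=np.array([.657,.151,.092])
cv2.imwrite('pics/c4.png',np.hstack([cr(a,p,30),cr(b,p,30)]))
for c in('scene','side','wrist'): print(c,[(round(d['score'],2),np.round(d['position'],3)) for d in bot.find_in(c,'cap_top')[:2]])
```

```text
t 6.25 pos [0.6577 0.1511 0.0583] rot [3.141 0.    2.232] F [-0.7 -0.1  3.8] grip -3.70618440994721e-05 2.224377630483575 q [-0.41  0.77  0.15  1.57 -0.14  0.82  0.46]
317 184
292 182
scene [(0.54, array([0.652, 0.152, 0.077]))]
side [(0.42, array([0.644, 0.15 , 0.083]))]
wrist [(0.73, array([0.562, 0.098, 0.066])), (0.62, array([0.647, 0.161, 0.08 ]))]
```

View pics/c4.png

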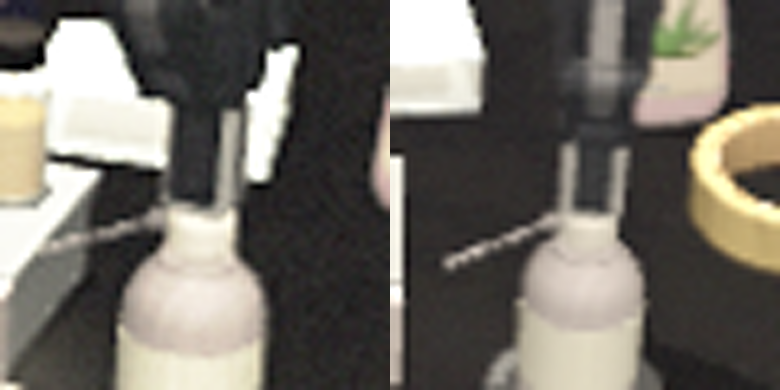

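The cap is being pressed: its top has gone from about v=190 to 212, with 3.8 N. I'll press on to the stop.

apply_moves --claw '[0,0,0,0]' --xyz '[[0,0,0.002],[0,0,0.0015],[0,0,0],[0,0,0]]' --twist '[[0,0,0],[0,0,0],[0,0,0],[0,0,0]]'

```text
clock: 6.95
position: [0.658, 0.1512, 0.0559]
tool_rot: [3.141, 0.0, 2.232]
force: [-4.9, -1.0, 19.9]
grip_width: -0.0001
finger_force: 10.0
```

The cap is at its stop with 20 N. Now up and over to the wide holder.

apply_moves --claw '[0,0,0,0,0,0.045,0.045,0.045,0.045,0.045,0.045,0.045]' --xyz '[[0,0,-0.02],[0,0,-0.03],[0,0,-0.03],[0,0,-0.02],[0.003,-0.03,-0.005],[0.004,-0.03,0],[0.003,-0.03,0],[0.003,-0.028,0],[0,0,0],[0,0,0],[0,0,0],[0,0,0]]' --twist '[[0,0,0],[0,0,0],[0,0,0],[0,0,0],[0,0,0],[0,0,0],[0,0,0],[0,0,0],[0,0,0],[0,0,0],[0,0,0],[0,0,0]]'

```text
clock: 8.15
position: [0.5569, 0.0893, 0.1594]
tool_rot: [-3.141, -0.0, 2.232]
force: [0.2, 0.4, 0.0]
grip_width: 0.0452
finger_force: 0.0
```

Run:
```python
from h import *
s=st(); f=save('wrist','w5')
for q in('wide_holder_face','narrow_holder_face','bay','cap_top'):
    for d in bot.find_in('wrist',q)[:3]: print(q,round(d['score'],2),np.round(d['position'],3),proj(f,d['position']).round())
np.savez('w5.npz',**f); st()
```

```text
t 8.15 pos [0.5569 0.0893 0.1594] rot [-3.141 -0.     2.232] F [0.2 0.4 0. ] grip 0.04515112952170899 0.0 q [-0.39  0.48  0.18  1.81 -0.11  0.86  0.5 ]
wide_holder_face 0.93 [ 0.678 -0.002  0.044] [293. 310.]
wide_holder_face 0.91 [ 0.611 -0.029  0.049] [227. 297.]
wide_holder_face 0.68 [0.554 0.095 0.078] [257. 182.]
narrow_holder_face 0.58 [0.51  0.155 0.076] [260.  88.]
bay 0.97 [0.613 0.272 0.038] [439.  52.]
cap_top 0.56 [0.652 0.155 0.09 ] [399. 201.]
t 8.4 pos [0.5566 0.089  0.1596] rot [-3.141  0.     2.232] F [-0.6 -0.4 -0.3] grip 0.0448191719311959 0.0 q [-0.39  0.48  0.18  1.81 -0.11  0.86  0.5 ]
```

View pics/w5.png

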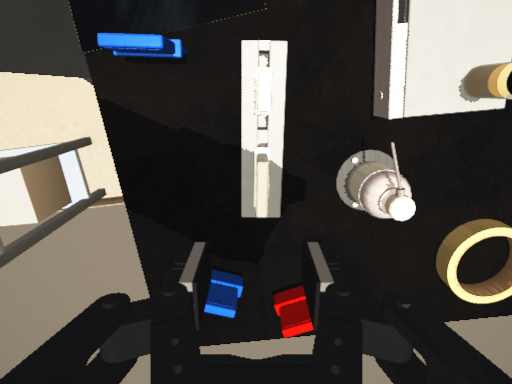

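The wrist view shows the stand upright in the picture, (264,40) to (261,217), so the gripper yaw matches. The wide holder is at about (262,185), fingers open either side at (200,250) and (315,250).

Run:
```python
from h import *
f=dict(np.load('w5.npz')); P=np.array([.5566,.089]); yaw=2.232
T=lambda u,v,z:totool(ray(f,u,v,z)[:2]-P,yaw).round(4)
print('stand ends',T(264.5,40,.034),T(261,217,.034),'edges mid',T(242,128,.034),T(283.5,128,.034))
I=f['img'].astype(int)
print('row profiles'); 
for v in (160,170,180,190,200,210): print(v,I[v,240:290,1].tolist())
print('col 262',I[140:222,262,1].tolist())
print('bay/lip R end top corner',T(393,117,.04),T(377,0,.04))
```

```text
stand ends [0.1199 0.0078] [-0.0427  0.0058] edges mid [ 0.0459 -0.0123] [0.046  0.0261]
row profiles
160 [15, 106, 151, 154, 154, 154, 152, 153, 154, 153, 152, 151, 150, 138, 208, 241, 205, 131, 133, 135, 137, 138, 134, 135, 136, 147, 153, 150, 212, 204, 176, 185, 232, 246, 246, 245, 245, 244, 244, 245, 245, 239, 167, 29, 24, 23, 24, 24, 24, 22]
170 [17, 105, 147, 152, 149, 151, 152, 150, 150, 151, 151, 151, 151, 146, 206, 230, 213, 218, 236, 243, 244, 243, 243, 243, 242, 242, 240, 230, 200, 156, 142, 148, 148, 149, 150, 149, 148, 148, 149, 151, 149, 135, 78, 14, 14, 15, 17, 20, 25, 24]
180 [17, 106, 151, 155, 154, 152, 152, 151, 150, 151, 150, 151, 149, 149, 208, 239, 221, 213, 237, 243, 243, 243, 243, 242, 242, 241, 236, 220, 205, 176, 152, 151, 150, 150, 148, 147, 149, 148, 148, 150, 140, 95, 32, 12, 13, 14, 13, 12, 13, 14]
190 [17, 106, 147, 151, 149, 151, 151, 150, 149, 150, 148, 149, 148, 164, 219, 231, 203, 214, 238, 243, 243, 242, 242, 241, 241, 240, 233, 202, 193, 174, 150, 149, 147, 150, 148, 147, 147, 148, 147, 147, 138, 84, 14, 13, 12, 13, 12, 15, 16, 16]
200 [19, 108, 1
[... 245 characters left out ...]
47, 149, 149, 149, 149, 152, 149, 148, 149, 148, 148, 149, 148, 168, 204, 230, 240, 242, 241, 241, 240, 240, 239, 236, 227, 198, 164, 149, 147, 148, 148, 149, 148, 149, 146, 147, 149, 138, 82, 20, 16, 16, 14, 15, 18, 24, 23, 23]
col 262 [249, 249, 245, 180, 151, 153, 156, 244, 255, 255, 255, 255, 255, 212, 149, 148, 151, 146, 138, 134, 134, 165, 225, 237, 242, 243, 243, 243, 243, 243, 243, 243, 243, 243, 243, 243, 243, 243, 243, 243, 243, 243, 243, 242, 243, 243, 242, 242, 242, 242, 242, 242, 242, 242, 242, 242, 242, 241, 241, 240, 241, 241, 241, 241, 241, 241, 241, 241, 240, 240, 240, 240, 240, 240, 240, 240, 237, 147, 42, 14, 15, 15]
bay/lip R end top corner [0.0564 0.1235] [0.1485 0.0982]
```

apply_moves --claw '[0.045,0.045,0.045,0.045,0.045,0.045,0.045,0.045,0.045]' --xyz '[[0,0.0055,0.02],[0,0,0.03],[0,0,0.03],[0,0,0.03],[0,0,0.015],[0,0,0.01],[0,0,0.009],[0,0,0],[0,0,0]]' --twist '[[0,0,0],[0,0,0],[0,0,0],[0,0,0],[0,0,0],[0,0,0],[0,0,0],[0,0,0],[0,0,0]]'

```text
clock: 9.3
position: [0.5613, 0.0923, 0.0164]
tool_rot: [3.141, 0.0, 2.232]
force: [0.7, -0.2, 0.5]
grip_width: 0.0453
finger_force: 0.0
```

apply_moves --claw '[0.02,0.005,0.005,0.005,0.005,0.005,0.005,0.005]' --xyz '[[0,0,0],[0,0,0],[0,0,0],[0,0,0],[0,0,0],[0,0,0],[0,0,0],[0,0,0]]' --twist '[[0,0,0],[0,0,0],[0,0,0],[0,0,0],[0,0,0],[0,0,0],[0,0,0],[0,0,0]]' --force 50

```text
clock: 10.1
position: [0.5612, 0.0923, 0.0163]
tool_rot: [3.141, 0.0, 2.232]
force: [-0.8, 0.2, 6.8]
grip_width: 0.0094
finger_force: 48.9
```

Grip is good (9.4 mm). Now lift and carry to a stand-off in front of the bay.

apply_moves --claw '[0.005,0.005,0.005,0.005,0.005,0.005,0.005,0.005,0.005,0.005,0.005,0.005,0.005,0.005]' --xyz '[[0,0,-0.01],[0,0,-0.02],[0,0,-0.03],[0,0,-0.03],[0,0,-0.03],[0.028,0.01,0],[0.028,0.011,0],[0.028,0.011,0],[0.028,0.011,0],[0.028,0.011,0],[0.027,0.01,0],[0,0,0],[0,0,0],[0,0,0]]' --twist '[[0,0,0],[0,0,0],[0,0,0],[0,0,0],[0,0,0],[0,0,0],[0,0,0],[0,0,0],[0,0,0],[0,0,0],[0,0,0],[0,0,0],[0,0,0],[0,0,0]]'

```text
clock: 11.5
position: [0.5092, 0.2624, 0.1361]
tool_rot: [3.141, 0.0, 2.231]
force: [0.2, 0.3, -0.4]
grip_width: 0.0095
finger_force: 48.8
```

Run:
```python
from h import *
s=st(); f=save('wrist','w6'); np.savez('w6.npz',**f,pos=s['position'],yaw=s['tool_rot'][2])
for q in('wide_holder_face','narrow_holder_face','bay','vial_a'):
    for d in bot.find_in('wrist',q)[:3]: print(q,round(d['score'],2),np.round(d['position'],3),proj(f,d['position']).round())
for p in([.556,.3,.04],):print(proj(f,p))
```

```text
t 11.5 pos [0.5092 0.2624 0.1361] rot [3.141 0.    2.231] F [ 0.2  0.3 -0.4] grip 0.009464338710081593 48.75487446784973 q [-0.7   0.52  0.16  1.81 -0.11  0.82  0.18]
wide_holder_face 0.68 [0.411 0.128 0.05 ] [ 78. 236.]
wide_holder_face 0.61 [0.501 0.275 0.197] [258. 259.]
bay 0.85 [0.566 0.335 0.038] [359. 159.]
vial_a 0.7 [0.647 0.276 0.084] [398. 285.]
vial_a 0.59 [0.542 0.397 0.092] [423.  79.]
[323.81633818 183.38371075]
```

View pics/w6.png

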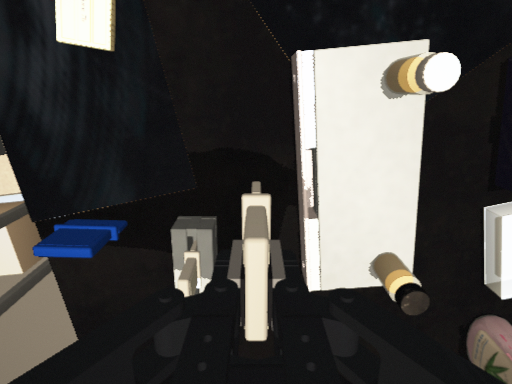

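The wrist view shows the holder held square in the hand at (257,195)–(257,338). The riser's lip runs along u≈296–315 from v≈52 to 290, the dark bay slot is at about (314,150–220), and both vials stand. I'll measure the slot numerically from this frame.

Run:
```python
from h import *
f=dict(np.load('w6.npz')); I=f['img'].astype(int)
for v in list(range(140,232,6)): print(v,I[v,292:326,1].tolist())
for u in (309,311,313,315,317): print('col',u,'v136..232 step2',I[136:232:2,u,1].tolist())
# right edge of board line & far/near edges
for v in (110,140,170,200,230): 
    r=I[v,330:440,1]; print('board right edge',v,330+int(np.argmax(np.diff(r)<-40)), int(r.max()))
for u in (330,350,370): 
    c=I[:,u,1]; d=np.diff(c); print('board u',u,'far',int(np.argmax(d[:80])),'near',270+int(np.argmin(d[270:300])))
```

```text
140 [15, 14, 11, 51, 79, 86, 84, 85, 170, 240, 253, 254, 251, 253, 254, 254, 254, 254, 254, 254, 254, 254, 254, 246, 209, 233, 242, 243, 243, 244, 243, 244, 243, 243]
146 [21, 19, 13, 35, 70, 83, 87, 85, 137, 223, 252, 254, 251, 253, 254, 254, 254, 254, 254, 254, 254, 254, 254, 246, 195, 224, 239, 241, 241, 241, 242, 242, 242, 242]
152 [19, 19, 15, 22, 66, 83, 84, 85, 129, 220, 251, 254, 252, 253, 254, 254, 253, 252, 252, 218, 76, 62, 72, 66, 136, 213, 237, 241, 241, 241, 241, 242, 242, 243]
158 [21, 21, 22, 16, 61, 85, 85, 84, 84, 223, 251, 254, 254, 249, 251, 254, 253, 252, 252, 235, 135, 63, 72, 71, 127, 200, 235, 241, 241, 242, 241, 242, 243, 243]
164 [16, 17, 15, 13, 37, 69, 85, 84, 87, 166, 239, 253, 254, 251, 252, 253, 253, 252, 251, 249, 197, 60, 60, 71, 96, 179, 235, 243, 242, 243, 243, 243, 243, 243]
170 [16, 15, 15, 15, 27, 67, 84, 84, 85, 169, 235, 253, 254, 252, 252, 253, 252, 251, 251, 249, 197, 56, 59, 74, 79, 165, 232, 242, 241, 241, 242, 242, 242, 242]
176 [14, 13, 12, 12, 15, 63, 84, 84, 85, 128, 217, 251, 254, 253, 253, 253, 252, 251, 251, 251, 214, 73, 61, 72, 70,
[... 2290 characters left out ...]
232 step2 [238, 235, 246, 244, 245, 246, 88, 67, 66, 70, 70, 71, 70, 73, 71, 73, 82, 74, 73, 71, 72, 75, 88, 73, 75, 73, 72, 72, 71, 62, 60, 60, 59, 57, 58, 59, 60, 58, 76, 108, 109, 190, 254, 254, 254, 254, 254, 254]
col 317 v136..232 step2 [233, 234, 233, 219, 217, 224, 208, 221, 213, 204, 205, 200, 195, 187, 179, 169, 168, 165, 168, 168, 165, 163, 162, 160, 99, 107, 145, 134, 126, 124, 107, 92, 94, 83, 76, 70, 69, 81, 68, 71, 81, 169, 250, 254, 254, 254, 254, 254]
board right edge 110 423 243
board right edge 140 421 243
board right edge 170 419 243
board right edge 200 416 242
board right edge 230 414 240
board u 330 far 47 near 289
board u 350 far 45 near 287
board u 370 far 43 near 286
```

Run:
```python
from h import *
f=dict(np.load('w6.npz')); I=f['img'].astype(int); P=f['pos'][:2]; yaw=float(f['yaw'])
T=lambda u,v,z:totool(ray(f,u,v,z)[:2]-P,yaw)
def ang(a,b,z): d=T(*b,z)-T(*a,z); return np.degrees(np.arctan2(d[1],d[0])).round(2),np.linalg.norm(d).round(4)
z=.04
print('slot far',T(310.8,147.3,z),'near',T(313.6,219,z),ang((310.8,147.3),(313.6,219),z))
print('lip front',T(300.5,143,z),T(304,227,z),ang((304,227),(300.5,143),z))
print('seam',T(316.2,143,z),T(319.3,227,z),ang((319.3,227),(316.2,143),z))
print('board back',T(423,110,z),T(414,230,z),ang((414,230),(423,110),z))
print('far/near',ang((330,47),(370,43),z),ang((330,289),(370,286),z),'len',T(350,45,z)-T(350,287,z))
print('col257',I[180:345:3,257].mean(1).astype(int).tolist())
for v in (200,215,230,260,300,330): print(v,I[v,236:280].mean(1).astype(int).tolist())
```

```text
slot far [0.03290196 0.04680917] near [-0.0328827   0.05291218] (np.float64(174.7), np.float64(0.0661))
lip front [0.036551   0.03789347] [-0.04084716  0.04451426] (np.float64(-4.89), np.float64(0.0777))
seam [0.03655862 0.05118333] [-0.04083842  0.05861624] (np.float64(-5.49), np.float64(0.0778))
board back [0.06366523 0.13717503] [-0.04380338  0.14636112] (np.float64(-4.89), np.float64(0.1079))
far/near (np.float64(84.71), np.float64(0.0308)) (np.float64(84.94), np.float64(0.0392)) len [ 0.21738817 -0.01999225]
col257 [13, 121, 122, 123, 181, 181, 231, 231, 232, 121, 122, 123, 122, 123, 122, 123, 124, 124, 125, 139, 212, 229, 229, 229, 229, 229, 229, 229, 229, 229, 228, 229, 228, 228, 228, 227, 227, 227, 227, 228, 227, 226, 226, 226, 226, 226, 224, 226, 224, 225, 225, 224, 225, 221, 21]
200 [13, 12, 12, 13, 13, 99, 189, 224, 231, 233, 233, 233, 233, 233, 233, 231, 231, 232, 232, 231, 233, 232, 231, 231, 231, 231, 231, 231, 230, 231, 231, 231, 226, 211, 152, 60, 12, 13, 12, 12, 14, 14, 14, 11]
215 [11, 13, 9, 15, 13, 79, 180, 220, 229, 210, 147, 121, 121, 122, 122, 122, 122, 121, 12
[... 244 characters left out ...]
24, 123, 123, 122, 118, 115, 110, 178, 202, 127, 21, 12, 13, 16, 13, 14, 15, 16, 17]
260 [85, 83, 86, 85, 84, 58, 51, 136, 176, 197, 214, 222, 228, 230, 230, 229, 229, 229, 229, 229, 229, 229, 229, 228, 230, 228, 228, 228, 223, 211, 199, 170, 175, 128, 26, 66, 84, 85, 84, 84, 84, 86, 84, 84]
300 [19, 18, 18, 19, 28, 38, 36, 39, 27, 159, 210, 217, 225, 228, 228, 228, 228, 227, 228, 227, 227, 227, 226, 226, 226, 227, 225, 223, 216, 203, 190, 117, 31, 37, 37, 36, 28, 20, 17, 19, 16, 19, 19, 18]
330 [25, 25, 22, 17, 19, 21, 21, 21, 49, 154, 204, 213, 221, 225, 226, 226, 226, 224, 225, 224, 225, 225, 224, 224, 224, 224, 224, 220, 211, 199, 169, 100, 25, 20, 23, 30, 53, 45, 23, 24, 29, 23, 19, 15]
```

Run:
```python
from h import *
f=dict(np.load('w6.npz')); P=f['pos'][:2]; yaw=float(f['yaw'])
T=lambda u,v,z:totool(ray(f,u,v,z)[:2]-P,yaw).round(4)
for z in (.17,.18,.19,.198): print(z,'plate ends',T(256,239,z),T(256,341,z),'w',T(267.7,300,z)-T(244.8,300,z),'mid y v245/v335',T(256.3,260,z)[1],T(256.3,330,z)[1],'shoulder top front edge (39 under)',T(256,206.5,z-.039)[0],T(256,192,z-.039)[0],'shoulder w',T(270.2,200,z-.039)-T(241.3,200,z-.039))
```

```text
0.17 plate ends [0.0106 0.0002] [-0.0503  0.0003] w [0.     0.0118] mid y v245/v335 0.0004 0.0004 shoulder top front edge (39 under) 0.0129 0.022 shoulder w [1.00e-04 1.72e-02]
0.18 plate ends [0.0155 0.0002] [-0.041   0.0003] w [0.    0.011] mid y v245/v335 0.0004 0.0004 shoulder top front edge (39 under) 0.0166 0.0252 shoulder w [0.     0.0162]
0.19 plate ends [0.0205 0.0002] [-0.0318  0.0003] w [0.     0.0101] mid y v245/v335 0.0004 0.0004 shoulder top front edge (39 under) 0.0203 0.0284 shoulder w [0.     0.0152]
0.198 plate ends [0.0244 0.0002] [-0.0243  0.0003] w [0.     0.0095] mid y v245/v335 0.0003 0.0004 shoulder top front edge (39 under) 0.0233 0.031 shoulder w [0.     0.0144]
```

apply_moves --claw '[0.005,0.005,0.005,0.005,0.005,0.005,0.005,0.005,0.005]' --xyz '[[0.001,0.025,0],[0,0.025,0],[0,0,0.02],[0,0,0.02],[0,0,0.02],[0,0,0.015],[0,0,0],[0,0,0],[0,0,0]]' --twist '[[0,0,0],[0,0,0],[0,0,-0.045],[0,0,-0.044],[0,0,0],[0,0,0],[0,0,0],[0,0,0],[0,0,0]]'

```text
clock: 12.65
position: [0.5483, 0.2951, 0.0617]
tool_rot: [3.14, 0.0, 2.321]
force: [0.2, 0.8, -0.8]
grip_width: 0.0091
finger_force: 48.9
```

Run:
```python
from h import *
f=dict(np.load('w6.npz')); P=f['pos'][:2]; y=float(f['yaw'])
ex=np.array([np.cos(y),np.sin(y)]);ey=np.array([np.sin(y),-np.cos(y)]); bay=P+.0*ex+.05*ey; print('bay',bay)
s=st(); w=save('wrist','w7'); np.savez('w7.npz',**w,pos=s['position'],yaw=s['tool_rot'][2]); I=w['img'].astype(int)
# lip front / seam visible ahead of the holder
for v in (60,80,100,120,140,160): print(v,I[v,225:290].mean(1).astype(int).tolist())
b=np.r_[bay,.04]; print('bay px',proj(w,b),'far lip px',[proj(w,[*(bay+np.array([np.cos(s['tool_rot'][2]),np.sin(s['tool_rot'][2])])*a+np.array([np.sin(s['tool_rot'][2]),-np.cos(s['tool_rot'][2])])*c),.04]).round(1) for a,c in((.033,0),(.06,-.0085),(.06,.0045),(.033,-.0085),(.033,-.0045),(.033,.0045))])
```

```text
bay [0.54871169 0.29308653]
t 12.65 pos [0.5483 0.2951 0.0617] rot [3.14  0.    2.321] F [ 0.2  0.8 -0.8] grip 0.00913422001548261 48.87040972709656 q [-0.67  0.69  0.12  1.72 -0.11  0.74  0.26]
60 [19, 19, 17, 16, 18, 16, 17, 16, 17, 18, 17, 17, 17, 61, 198, 243, 251, 253, 252, 245, 241, 249, 253, 253, 254, 254, 254, 254, 254, 253, 254, 254, 254, 254, 253, 247, 185, 172, 219, 239, 243, 242, 242, 243, 242, 242, 242, 242, 242, 242, 242, 241, 241, 241, 240, 240, 239, 239, 239, 239, 239, 239, 239, 239, 239]
80 [17, 18, 17, 15, 19, 16, 19, 17, 16, 18, 18, 18, 15, 85, 209, 242, 250, 253, 253, 248, 242, 251, 254, 254, 254, 254, 254, 254, 254, 254, 254, 254, 254, 254, 254, 254, 232, 165, 219, 237, 241, 241, 241, 240, 241, 241, 241, 241, 241, 241, 241, 241, 240, 240, 240, 241, 241, 240, 240, 240, 240, 240, 240, 240, 240]
100 [15, 17, 18, 19, 17, 17, 18, 15, 15, 18, 17, 18, 16, 15, 165, 228, 247, 253, 253, 250, 246, 252, 254, 254, 254, 254, 254, 254, 254, 254, 254, 254, 254, 254, 254, 254, 234, 133, 213, 240, 242, 242, 241, 241, 240, 241, 241, 241, 240, 241, 240, 240, 240, 240, 239, 239, 239,
[... 465 characters left out ...]
, 254, 253, 253, 253, 253, 253, 254, 253, 253, 253, 253, 248, 197, 192, 230, 239, 238, 238, 238, 238, 238, 238, 238, 238, 238, 239, 239, 239, 239, 239, 239, 239, 239, 239, 239, 239, 238, 238, 238, 239, 239]
160 [13, 13, 11, 11, 11, 13, 11, 10, 9, 9, 10, 11, 8, 9, 11, 204, 244, 250, 253, 252, 244, 250, 253, 253, 254, 253, 253, 253, 253, 253, 253, 254, 253, 254, 254, 249, 218, 203, 233, 239, 239, 239, 240, 240, 240, 240, 240, 240, 240, 239, 240, 240, 239, 239, 239, 239, 239, 238, 239, 239, 239, 238, 238, 238, 238]
bay px [254.05181058 218.65351287] far lip px [array([254., 170.]), array([239.8, 126.4]), array([261.4, 126.4]), array([240.5, 170. ]), array([246.8, 170. ]), array([261.1, 170. ])]
```

apply_moves --claw '[0.005,0.005,0.005,0.005,0.005,0.005,0.005]' --xyz '[[-0.001,-0.0013,0],[0,0,0],[0,0,0.007],[0,0,0.007],[0,0,0.006],[0,0,0.004],[0,0,0]]' --twist '[[0,0,0],[0,0,0],[0,0,0],[0,0,0],[0,0,0],[0,0,0],[0,0,0]]'

```text
clock: 13.4
position: [0.5471, 0.293, 0.0358]
tool_rot: [-3.14, -0.0, 2.321]
force: [-0.4, -0.1, -0.6]
grip_width: 0.0096
finger_force: 48.9
```

apply_moves --claw '[0.005,0.005,0.005,0.005,0.005]' --xyz '[[0,0,0.003],[0,0,0.003],[0,0,0.003],[0,0,0],[0,0,0]]' --twist '[[0,0,0],[0,0,0],[0,0,0],[0,0,0],[0,0,0]]' --force 90

```text
clock: 13.9
position: [0.5476, 0.2933, 0.0279]
tool_rot: [3.141, 0.0, 2.321]
force: [-0.7, -0.1, 5.2]
grip_width: 0.0085
finger_force: 90.1
```

apply_moves --claw '[0.005,0.005,0.005,0.005,0.005]' --xyz '[[0,0,0.002],[0,0,0.002],[0,0,0.001],[0,0,0],[0,0,0]]' --twist '[[0,0,0],[0,0,0],[0,0,0],[0,0,0],[0,0,0]]'

```text
clock: 14.4
position: [0.5476, 0.2934, 0.0231]
tool_rot: [3.141, 0.0, 2.321]
force: [-1.7, -0.5, 8.2]
grip_width: 0.0084
finger_force: 90.5
```

Force rises as the spring should (8.2 N). A little further to seat.

apply_moves --claw '[0.005,0.005,0.005,0.005]' --xyz '[[0,0,0.0015],[0,0,0.001],[0,0,0],[0,0,0]]' --twist '[[0,0,0],[0,0,0],[0,0,0],[0,0,0]]'

```text
clock: 14.8
position: [0.5478, 0.2934, 0.0223]
tool_rot: [3.14, -0.0, 2.321]
force: [-10.7, -4.7, 37.2]
grip_width: 0.0088
finger_force: 95.6
```

apply_moves --claw '[0.005,0.005,0.005]' --xyz '[[0,0,-0.0008],[0,0,0],[0,0,0]]' --twist '[[0,0,0],[0,0,0],[0,0,0]]'

```text
clock: 15.1
position: [0.5477, 0.2934, 0.0224]
tool_rot: [3.141, 0.0, 2.321]
force: [-7.2, -2.7, 24.3]
grip_width: 0.0086
finger_force: 93.0
```

Run:
```python
from h import *
for c in('scene','side'):
    f=save(c,'end_'+c)
    for q in('wide_holder_face','narrow_holder_face','vial_a','cap_top'):
        for d in bot.find_in(c,q)[:4]: print(c,q,round(d['score'],2),np.round(d['position'],3))
s=st()
if s['force'][2]>8: print(bot.job_done())
```

```text
scene wide_holder_face 0.8 [0.682 0.002 0.049]
scene wide_holder_face 0.69 [ 0.581 -0.047  0.058]
scene wide_holder_face 0.59 [0.551 0.285 0.056]
scene wide_holder_face 0.23 [0.561 0.304 0.039]
scene narrow_holder_face 0.7 [0.51  0.153 0.061]
scene vial_a 0.62 [0.646 0.265 0.078]
scene vial_a 0.55 [0.542 0.394 0.074]
scene cap_top 0.55 [0.651 0.155 0.081]
side wide_holder_face 0.85 [ 0.595 -0.042  0.041]
side wide_holder_face 0.79 [0.405 0.113 0.042]
side wide_holder_face 0.74 [ 0.678 -0.011  0.044]
side wide_holder_face 0.58 [0.55  0.277 0.053]
side narrow_holder_face 0.85 [0.514 0.148 0.055]
side vial_a 0.74 [0.537 0.398 0.066]
side vial_a 0.71 [0.65  0.266 0.069]
side cap_top 0.69 [0.651 0.152 0.088]
side cap_top 0.31 [0.581 0.29  0.036]
t 15.6 pos [0.5477 0.2934 0.0224] rot [3.141 0.    2.321] F [-7.  -3.2 24.1] grip 0.008967139966037594 92.96508193016052 q [-0.66  0.75  0.11  1.74 -0.12  0.66  0.26]
the job is handed in; nothing more can be done
None
```

I handed the job in: the nozzle cap was pressed to its stop and released, and the wide holder is seated in the bay, held down with about 24 N. The narrow holder and both vials measured at their starting places, but no verdict came back.

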